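# Present a bushing to the code reader and screen it

### The job

Take the bushing that carries the code plate and stand it upright in the middle of the reader's round pad, turned so that its code plate squarely faces the reader's window. Then draw the flat shade plate out of its slanted rack and stand it upright on its long thin edge, centred on the oblong sill on the far side of the bushing from the reader, its broad face square to the reader. Leave the other parts and tools on the bench where they are.

Things in the scene. Friction and masses are not known exactly. Their poses are not given: they have to be found in the camera images.
- marked_bushing: Loose upright steel tube, diameter 54, wall 7, height 70 mm, about 0.4 kg. It alone has an aluminium code plate with dark dots (22 wide, 26 high, 2 mm proud) on its side and above that, at the rim, a steel lug (12 wide, at heights 58 to 68 mm, reaching 36 mm from the axis). Origin: centre of its underside; z up; +x points out through code plate and lug.
- code_mark (a point): Centre of the code plate's outer face, 29 mm from the bushing's axis along its +x, 37 mm above its underside.
- station: Fixed reading station: aluminium base 250 x 150 x 8 mm. +x (along the 250 mm) points from the round pad to the reader, z up, origin on the bench surface under the pad's centre. The reader is a grey block 46 (x) x 80 (y) mm at x = 76 to 122 mm, its top 83 mm above the bench.
- pad (a point): Centre of the top of the round dark steel pad, diameter 76 mm, 3 mm high; 11 mm above the bench. Axes as the station's.
- sill (a point): Centre of the top of the oblong dark steel sill (36 mm along station x, 124 mm along y, 3 mm high), 95 mm from the pad's centre on the side away from the reader; 11 mm above the bench. Axes as the station's.
- window (a point): Centre of the reader's window, 74 mm from the pad's centre in the station's +x, 46 mm above the bench; it looks towards the pad.
- shade_plate: Loose rigid black plate 16 thick (its x) x 110 wide (its y) x 95 mm high (its z), about 0.4 kg. Origin: centre of its lower long thin edge face. At the start it sits in the slanted slot of the rack, its z leaning about 35 degrees from vertical, with its lower 35 mm inside the slot.
- plate_centre (a point): Middle of the shade plate, 47.5 mm from each long edge face. Axes as the plate's.
- rack: Fixed grey rack on a base 100 x 130 x 8 mm; origin under its centre, z up. Its slot, 20 mm wide, 120 long (rack y), 35 deep, open on top and at both ends, leans 35 degrees from vertical towards the rack's -x (roughly the station): out of the slot is (-0.574, 0, 0.819) in rack axes. Slot floor about 32 mm above the bench; nothing of it is higher than 80 mm.
- plain_bushing_a: Bystander: loose plain steel bushing, diameter 54, height 70 mm, no lug or code plate. Origin at the centre of its underside.
- plain_bushing_b: Bystander: another such plain bushing.
- ring_gauge: Bystander: loose dark steel ring lying flat, diameter 64, height 18 mm, nearer the robot.
- spanner: Bystander: loose steel spanner lying flat, nearer the robot.
- plug_gauge: Bystander: loose double-ended plug gauge lying on its side, 122 mm long, 23 mm thick, near the bushings and the station.
Mind the look-alikes: they are no part of the job. There is more than one size of the shade_plate; the job needs the largest. What is shaped like the marked_bushing but orange is not meant.

How it is judged:
By the outcome, as a careful person would: the job done as asked, in the order asked, and still so for the second after the job is handed in, with the robot touching nothing.
It also fails if it takes over 64 s, if anything falls off the work surface, if the arm or the gripper's body presses on something with over 40 N, if the wrist force passes 120 N, or if a joint passes its speed limit or range.

### The arm

A 7-joint arm with a two-finger parallel gripper is mounted at the origin on the work surface. World frame = base frame: x ahead of the robot, y to its left, z up, the work surface at z = 0. Lengths are in m, angles in degrees, forces in N, time in s.
With the tool pointing down it reaches from about 0.425 to 0.925 m from the base axis. Payload 6.8 kg.
Tool frame: the origin (TCP) lies on the centre line of the jaws, within the pads' length; the fingertips stand 17 mm ahead of it and the grasp point (between the pads) lies 2 mm behind it; z points along the fingers, y is the line along which they close (so a half turn about z gives the same grasp; the last joint's range is limited). The gripper opens to 85 mm and grips with 20 to 120 N. Pads are 22 mm wide; open, the fingers measure 114 mm over their backs; the gripper's body (76 mm by 85 mm) begins 54 mm behind the grasp point. The pads swing forward as they close: fully open they stand 13 mm farther back than shut.
Start: joints at [63.478, 27.33, 1.283, 89.118, -0.659, 63.558, -4.761], TCP at [0.235, -0.633, 0.248] pointing down, gripper open.
Joint ranges: [-169.35, 169.35], [-19.33, 120.38], [-80.79, 83.38], [13.8, 139.57], [-78.32, 258.32], [9.67, 109.79], [-169.56, 169.56]. Speed limits (degrees/s): [136.94, 136.94, 180, 180, 180, 180, 180].

### API

Orientations are given as a 3x3 rotation matrix whose columns are the frame's x, y, z axes.
In Python, from plant import * gives the robot as it stands.
- The arm moves only by the tool apply_moves, never from a script. Its arguments are lists of equal length, an entry for each row: "gripper": the finger opening in mm, from 0 to 85.4; "dp": the shift along the tool's x, y, z in mm, a list of three; "turn": the turn about the tool's z in rad. A call has 1 to 20 rows; each row shifts and turns the commanded pose from where the row before left it, along the tool's axes as they then stand; what a row does not reach is not made up. A row lasts 1/8 s, in which the tool goes at most 62.5 mm and 10.7 degrees, less where a joint would pass 70% of its speed; a pose out of reach is approached as far as the arm can. A call with a gripper value outside its range is refused whole. The fingers move at their own pace and stop on an object; "force" is the grip in N (left out, the last holds). Time passes only in rows, so rows that do not move let the fingers close. It gives the time, the measured TCP pose, the force, the opening and the grip force at its end, in the units of the state.
- sense(): the state, without advancing time (a new reading comes with each control period).
- get_image(name): name is "side" or "top" or "wrist"; returns (picture, depth): 480x640x3 uint8, blue, green, red; 480x640 float32, m along the optical axis (not along the pixel's ray), 0 where there is no reading.
- camera_info(name): a dict with "fx", "fy", "cx", "cy" (pixels), "k1" (the pictures are not rectified: a ray, as slopes to the right and down, at radius r is drawn at 1 + k1 r^2 times it, then the intrinsics apply), "R" (3x3) and "t" (3): a world point X has camera coordinates R X + t. Camera axes: x right, y down, z forward; pixel columns grow to the right and rows downward; lengths in m; the calibration is good to about 2 mm. A picture is of the moment at which its call begins: read the wrist's pose just before it. camera_info takes no time and is no camera call; for the wrist camera it gives the pose at the moment of the call.
- job_done(): hands the job in; it is judged then, once.
The state is a dict: "clock": time; "joint_pos": joint angles; "qvel": joint speeds; "joint_torque": joint torques, N m; "tool_pos": TCP position; "orientation": TCP orientation; "force": force on the tool from outside, world axes, zero at the start; "moment": the same for the moment, N m; "width": finger opening in m; "gripper_force": force on a finger pad.
Only numpy, scipy, OpenCV 4.12 (cv2) and the standard library are available. Lean on these libraries where they do the work, as an engineer would, in place of code of your own. Each camera call takes 0.05 s, during which the arm holds its last target. There are 200 camera calls.

## Working session

There is one attempt and no reset: what is moved stays moved. The work goes in short steps, Python scripts to look and compute and a tool call to move; the robot and the scene stay as the last step left them, time stands still between calls to the robot, and variables do not carry over. Pictures are saved under pics/ and viewed, at most 10 in all, crops included, and the job is handed in when it is done.

Besides the shell and the picture viewer there is one more tool, called as a command line: name --pt "numbers of a row" for each row, then --argument value for the rest. apply_moves: Moves the arm, as the interface text tells. Its arguments: {"type":"object","properties":{"gripper":{"type":"array","items":{"type":"number"}},"dp":{"type":"array","items":{"type":"array","items":{"type":"number"}}},"turn":{"type":"array","items":{"type":"number"}},"force":{"type":"number"}},"required":["gripper","dp","turn"]}

```bash
mkdir -p pics; ls; cat > h.py <<'E'
import numpy as np, cv2
from plant import *
def cap(name):
    ci=camera_info(name); im,d=get_image(name); return im,d,ci
def cloud(im,d,ci):
    K=np.array([[ci['fx'],0,ci['cx']],[0,ci['fy'],ci['cy']],[0,0,1.]])
    v,u=np.mgrid[0:480,0:640]
    p=np.stack([u,v],-1).reshape(-1,1,2).astype(np.float64)
    n=cv2.undistortPoints(p,K,np.array([ci['k1'],0,0,0,0.])).reshape(480,640,2)
    P=np.dstack([n[...,0]*d,n[...,1]*d,d])
    return (P-np.array(ci['t']))@np.array(ci['R'])
E
python3 - <<'E'
from h import *
for n in ['top','side']:
    im,d,ci=cap(n); cv2.imwrite(f'pics/{n}1.png',im); np.savez(f'{n}1.npz',im=im,d=d,P=cloud(im,d,ci))
    R=np.array(ci['R']);print(n,-R.T@np.array(ci['t']),R[2],(d>0).mean())
print(sense())
E
```

```text
pics
top [0.34395391 0.02742902 1.27607674] [ 0.14530094  0.01685913 -0.98924386] 0.99607421875
side [-0.0482492   1.06687108  0.8237078 ] [ 0.41060124 -0.73557368 -0.53883019] 0.9958072916666667
{'clock': 0.1, 'joint_pos': array([63.4782453 , 27.37114706,  1.28010571, 89.17260309, -0.65882885,
       63.55787107, -4.76101826]), 'qvel': array([ 0.03633614, -0.08799129,  0.03450181, -0.18275654,  0.10211458,
       -0.04732191,  0.00374086]), 'joint_torque': array([ 3.94806586e-03, -5.97757602e+01,  1.61345076e+00, -2.81954402e+01,
        1.28214341e-02,  5.01547634e-03,  6.31037921e-06]), 'tool_pos': array([ 0.23430712, -0.63248799,  0.24742219]), 'orientation': array([[ 9.37709837e-01,  3.47418761e-01, -6.83091322e-04],
       [ 3.47419412e-01, -9.37708650e-01,  1.49697111e-03],
       [-1.20464791e-04, -1.64104372e-03, -9.99998646e-01]]), 'force': array([-0.67214165, -0.21095018,  0.25204825]), 'moment': array([ 0.01294037,  0.00460792, -0.04160665]), 'gripper_force': 0.0, 'width': 0.08562285438857178}
```

View pics/top1.png

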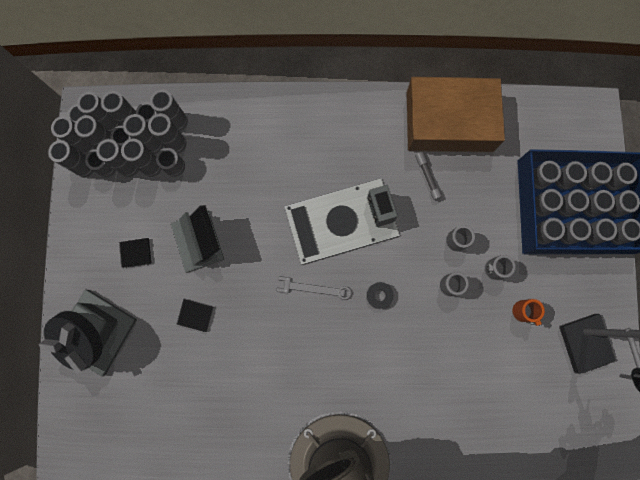

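View pics/side1.png

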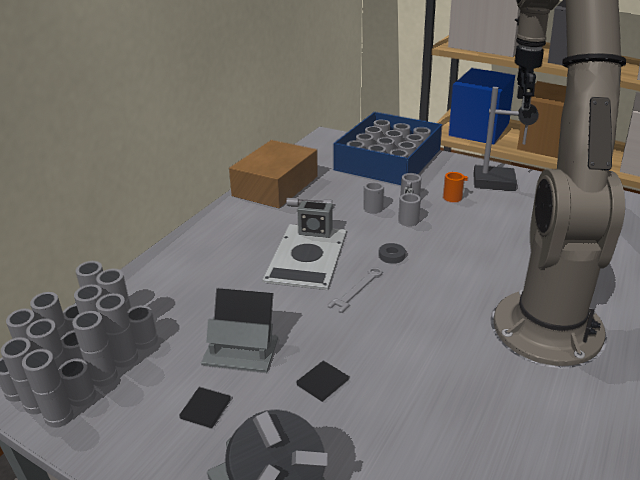

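The top view shows the station (pad at about 342,220, sill at 303,231, reader at 382,203), the rack with its plate (200,238), and three bushings (460,237), (455,284), (501,267). The last seems to carry the lug on its left. The side view shows a plate mark on the bushing at (410,185).

```bash
python3 - <<'E'
from h import *
from scipy.optimize import least_squares
z=np.load('top1.npz');im,P=z['im'],z['P'];g=im.max(2).astype(int)
zs=np.load('side1.npz')
def circ(q,r=None):
    f=lambda a:np.hypot(q[:,0]-a[0],q[:,1]-a[1])-a[2]
    s=least_squares(f,[*q.mean(0)[:2],.025],loss='soft_l1',f_scale=.001);return s.x
print('table z',[np.median(P[v-5:v+5,u-5:u+5,2]).round(4) for u,v in [(250,330),(420,330),(560,280),(300,150)]])
for u,v in [(460,237),(455,284),(501,267)]:
    sub=P[v-22:v+22,u-22:u+22].reshape(-1,3)
    q=sub[(sub[:,2]>.062)&(sub[:,2]<.08)]
    c=circ(q); r=np.hypot(*(q[:,:2]-c[:2]).T)
    o=q[r>.0305]
    print('bush',u,v,c.round(4),'z',np.median(q[:,2]).round(4),len(q),'out',len(o),(o.mean(0)-[*c[:2],0]).round(4) if len(o) else '')
# station: pad blob, sill blob
def blob(u,v,thr):
    m=((g<thr)*255).astype(np.uint8); n,l,s,c=cv2.connectedComponentsWithStats(m)
    k=l==l[v,u]; return k
print('g',g[220,342],g[231,303],g[205,330],g[250,320])
for n,(u,v) in dict(pad=(342,220),sill=(303,231)).items():
    k=blob(u,v,100); q=P[k]; 
    rect=cv2.minAreaRect((q[:,:2]*1000).astype(np.float32)); print(n,k.sum(),q.mean(0).round(4),np.median(q[:,2]).round(4),rect)
m=((g>135)*255).astype(np.uint8);
n,l,s,c=cv2.connectedComponentsWithStats(m);k=l==l[245,325]
q=P[k];print('base',k.sum(),cv2.minAreaRect((q[:,:2]*1000).astype(np.float32)),np.median(q[:,2]))
# reader top
sub=P[175:235,355:410].reshape(-1,3);q=sub[(sub[:,2]>.076)&(sub[:,2]<.09)];print('reader',len(q),cv2.minAreaRect((q[:,:2]*1000).astype(np.float32)))
# rack + plate
sub=P[195:280,160:230];k=sub[...,2]>.02;q=sub[k];print('rack zmax',q[:,2].max())
for a,b in [(.02,.05),(.05,.082),(.085,.2)]:
    w=q[(q[:,2]>a)&(q[:,2]<b)];print(a,b,len(w),cv2.minAreaRect((w[:,:2]*1000).astype(np.float32)))
a=cv2.resize(im[195:300,420:530],None,fx=3.5,fy=3.5,interpolation=cv2.INTER_CUBIC)
b=cv2.resize(im[190:280,155:245],(400,368),interpolation=cv2.INTER_CUBIC)
cv2.imwrite('pics/crop1.png',np.hstack([cv2.resize(a,(385,368)),b]))
E
```

```text
table z [np.float64(0.0001), np.float64(-0.0001), np.float64(-0.0006), np.float64(0.0005)]
bush 460 237 [ 0.5329 -0.2844  0.0232] z 0.0694 216 out 0 
bush 455 284 [ 0.4232 -0.2659  0.0228] z 0.0692 209 out 0 
bush 501 267 [ 0.4634 -0.3764  0.0234] z 0.0685 237 out 12 [-0.005   0.0326  0.0668]
g 57 50 161 164
pad 760 [ 0.5784 -0.0027  0.016 ] 0.0111 ((480.45965576171875, -3.6883544921875), (272.4360046386719, 75.88013458251953), 0.5194772481918335)
sill 780 [0.5516 0.0879 0.0157] 0.0109 ((484.23876953125, 63.465179443359375), (288.4552917480469, 42.558650970458984), 19.674341201782227)
base 3555 ((513.566650390625, -22.452880859375), (294.72637939453125, 249.6363525390625), 17.149415969848633) 0.008088656452574085
reader 646 ((608.4200439453125, -96.56973266601562), (81.13806915283203, 44.96168518066406), 17.67917823791504)
rack zmax 1.276076739342398
0.02 0.05 206 ((518.5520629882812, 363.8741455078125), (128.48828125, 50.38218307495117), 40.81134796142578)
0.05 0.082 645 ((533.654541015625, 341.380859375), (124.1716079711914, 52.146141052246094), 24.798992156982422)
0.085 0.2 602 ((540.738037109375, 310.56451416015625), (111.33808135986328, 35.0976448059082), 20.21295166015625)
```

View pics/crop1.png

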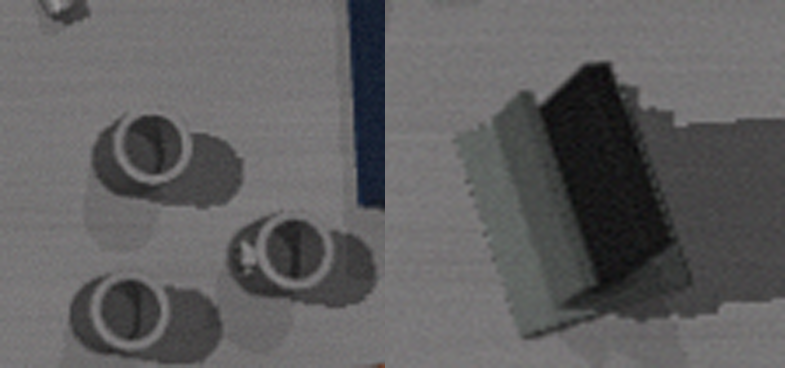

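The crop shows the lug and code plate of the bushing at (501,267), pointing image-left (world +y). It also shows the shade plate leaning toward the station. Next I move above the bushing with the jaw line across the plate direction.

apply_moves --gripper '[85,85,85,85,85,85,85,85,85,85,85,85,85,85,85,85,85,85,85]' --pt "38 -20 0" --pt "38 -20 0" --pt "38 -20 0" --pt "38 -20 0" --pt "38 -20 0" --pt "38 -20 0" --pt "38 -20 0" --pt "38 -20 0" --pt "0 0 0" --pt "0 0 0" --pt "0 0 0" --pt "0 0 0" --pt "0 0 0" --pt "0 0 0" --pt "0 0 0" --pt "0 0 0" --pt "0 0 0" --pt "0 0 0" --pt "0 0 0" --turn '[0,0,0,0,0,0,0,0,0.177,0.177,0.177,0.177,0.177,0.177,0.177,0.177,0.177,0.177,0]'

```text
clock: 2.48
tool_pos: [0.4639, -0.377, 0.2479]
orientation: [[0.157, -0.988, -0.001], [-0.988, -0.157, 0.0], [-0.0, 0.001, -1.0]]
force: [0.8, -0.3, -0.9]
width: 0.0852
gripper_force: 0.0
```

```bash
python3 - <<'E'
from h import *
s=sense();print(s['clock'],s['tool_pos'],s['joint_pos'],s['orientation'])
im,d,ci=cap('wrist');cv2.imwrite('pics/w1.png',im);P=cloud(im,d,ci);np.savez('w1.npz',im=im,d=d,P=P)
R=np.array(ci['R']);print(-R.T@np.array(ci['t']),R[2],ci['fx'],(d>0).mean())
E
```

```text
2.475 [ 0.46389139 -0.37701864  0.24793838] [  22.27316072   20.31656372   13.93093054  100.8550459    -5.54840596
   59.54082068 -132.78915115] [[ 1.56775178e-01 -9.87634018e-01 -7.68713121e-04]
 [-9.87634252e-01 -1.56775402e-01  2.40810891e-04]
 [-3.58348336e-04  7.21454237e-04 -9.99999676e-01]]
[ 0.47878344 -0.45996771  0.37311663] [-0.05223763  0.323521   -0.94477796] 340.02107765688476 0.9959602864583333
```

View pics/w1.png

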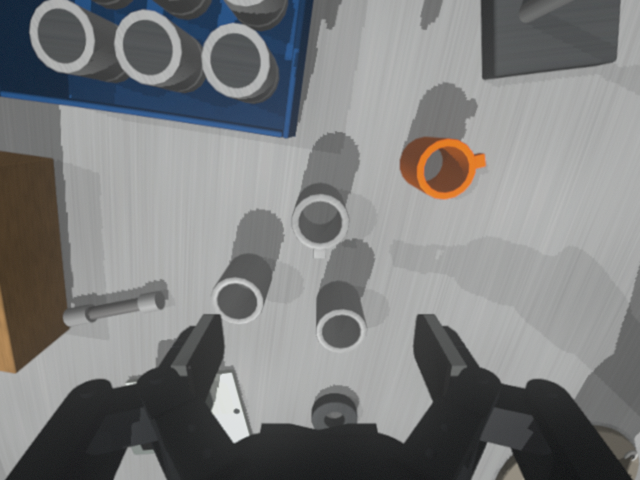

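The wrist view shows the marked bushing at about (320,220) with its lug at (320,253), pointing image-down (world +y), and the two plain bushings below it.

```bash
cat >> h.py <<'E'
from scipy.optimize import least_squares
def ringfit(q):   # annulus 20..27 mm: hinge residuals
    def f(a):
        r=np.hypot(q[:,0]-a[0],q[:,1]-a[1]); return np.r_[np.maximum(r-.027,0),np.maximum(.020-r,0)]
    return least_squares(f,np.median(q,0)[:2],loss='soft_l1',f_scale=.001,x_scale=.01).x
E
python3 - <<'E'
from h import *
P=np.load('w1.npz')['P']; sub=P[185:270,280:360].reshape(-1,3)
q=sub[(sub[:,2]>.066)&(sub[:,2]<.075)]
c=ringfit(q); c=ringfit(q[np.hypot(*(q[:,:2]-c).T)<.0285]); r=np.hypot(*(q[:,:2]-c).T)
print(len(q),c,np.median(q[:,2]),np.percentile(r,[2,50,95]))
l=sub[(sub[:,2]>.056)&(sub[:,2]<.0705)]; rr=l[:,:2]-c; n=np.hypot(*rr.T); l=rr[(n>.029)&(n<.038)]
print('lug',len(l),l.mean(0),np.degrees(np.arctan2(*l.mean(0)[::-1])),np.median(np.degrees(np.arctan2(l[:,1],l[:,0]))))
E
```

```text
1277 [ 0.46427995 -0.37967909] 0.06915418589684517 [0.01965171 0.02372404 0.03033902]
lug 79 [-0.00429108  0.03182169] 97.67986869136696 97.42264781741426
```

apply_moves --gripper '[85,85,85,85,85,85,85,50,50,50,50,50]' --pt "2 0 0" --pt "0 0 45" --pt "0 0 50" --pt "0 0 50" --pt "0 0 40" --pt "0 0 26" --pt "0 0 0" --pt "0 0 0" --pt "0 0 0" --pt "0 0 0" --pt "0 0 0" --pt "0 0 0" --turn '[0.025,0,0,0,0,0,0,0,0,0,0,0]' --force 50

```text
clock: 4.03
tool_pos: [0.4647, -0.3802, 0.0392]
orientation: [[0.13, -0.992, 0.002], [-0.992, -0.13, -0.002], [0.002, -0.002, -1.0]]
force: [-1.4, 0.5, 6.4]
width: 0.0539
gripper_force: 51.9
```

apply_moves --gripper '[50,50,50,50,50,50,50,50,50,50,50,50,50]' --pt "0 0 -30" --pt "0 0 -50" --pt "0 0 -50" --pt "0 0 -30" --pt "-45 -20 0" --pt "-45 -20 0" --pt "-45 -20 0" --pt "-45 -20 0" --pt "-45 -20 0" --pt "-45 -20 0" --pt "-45 -20 0" --pt "-45 -20 0" --pt "0 0 0" --turn '[0,0,0,0,0,0,0,0,0,0,0,0,0]'

```text
clock: 5.65
tool_pos: [0.5756, 0.0028, 0.1971]
orientation: [[0.143, -0.99, -0.0], [-0.99, -0.143, 0.002], [-0.002, -0.0, -1.0]]
force: [-0.5, 0.2, -3.8]
width: 0.0539
gripper_force: 54.3
```

```bash
python3 - <<'E'
from h import *
s=sense();print(s['clock'],s['tool_pos'],s['joint_pos'],s['width'])
im,d,ci=cap('wrist');cv2.imwrite('pics/w2.png',im);P=cloud(im,d,ci);np.savez('w2.npz',im=im,d=d,P=P,p=s['tool_pos'],R=s['orientation'])
E
```

```text
5.65 [0.57559191 0.00280835 0.19711899] [ -22.63686347   21.93592735   20.66328811  107.0858892    -9.69987742
   52.6673683  -169.21061705] 0.053934749036185385
```

View pics/w2.png

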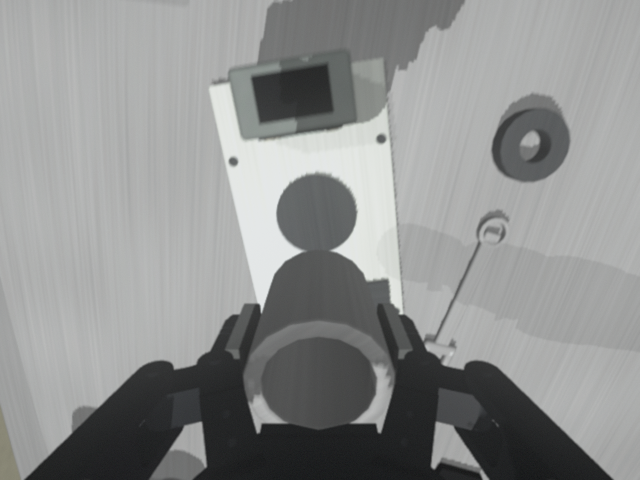

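The held bushing is at (320,375). The pad at (317,212) is unobstructed, with the reader at (295,92) above it. Next I measure both from this picture.

```bash
python3 - <<'E'
from h import *
z=np.load('w2.npz');im,P,p,R=[z[k] for k in('im','P','p','R')];g=im.max(2).astype(int)
v,u=np.mgrid[0:480,0:640]
print(g[212,317],g[212,265],g[160,300])
k=(g<140)&(np.hypot(u-317,v-212)<55)&(v<245)&(abs(P[...,2]-.011)<.006)
q=P[k];rim=lambda a:1
# pad: circle from the contour
n,l=cv2.connectedComponents(k.astype(np.uint8));k=l==l[212,317]
cs,_=cv2.findContours(k.astype(np.uint8),0,cv2.CHAIN_APPROX_NONE);c=max(cs,key=len)[:,0]
c=c[c[:,1]<240];e=P[c[:,1],c[:,0]]
f=least_squares(lambda a:np.hypot(e[:,0]-a[0],e[:,1]-a[1])-.0380,e.mean(0)[:2],loss='soft_l1',f_scale=.0005).x
print('pad',f,len(e),np.median(P[k][:,2]))
# reader top & base edges
w=P[40:145,215:370].reshape(-1,3);w=w[(w[:,2]>.078)&(w[:,2]<.088)]
print('reader top',cv2.minAreaRect((w[:,:2]*1000).astype(np.float32)),np.median(w[:,2]))
m=(abs(P[...,2]-.009)<.005)&(g>200)&(v<310)
n,l,st,_=cv2.connectedComponentsWithStats(m.astype(np.uint8));m=l==(1+np.argmax(st[1:,4]))
for name,side in(('left',0),('right',-1)):
    pts=[]
    for r in (range(110,300,3) if side==0 else range(150,270,3)):
        x=np.where(m[r])[0]
        if len(x): pts.append(P[r,x[side]])
    pts=np.array(pts)[:,:2].astype(np.float32);L=cv2.fitLine(pts,cv2.DIST_HUBER,0,.01,.01).ravel()
    print(name,L,'ang',np.degrees(np.arctan2(L[1],L[0])))
# held bushing in tool frame
T=(P-p)@R; h=T[300:470,230:410].reshape(-1,3)
top=np.percentile(h[(abs(h[:,0])<.03)&(abs(h[:,1])<.03)][:,2],[1,5,10,20,50]);print('top z tool',top)
q=h[(h[:,2]>-.036)&(h[:,2]<-.0255)&(abs(h[:,1])<.03)&(np.hypot(h[:,0],h[:,1])<.05)];print(len(q),'z',np.median(q[:,2]),'ring',ringfit(q),q.min(0),q.max(0))
E
```

```text
103 231 230
pad [ 0.58021559 -0.00336838] 165 0.010490476465374701
reader top ((609.2637939453125, -97.50602722167969), (80.67240142822266, 46.37680435180664), 16.765979766845703) 0.08284802491368137
left [ 2.8717157e-01 -9.5787919e-01  6.5703052e-01  2.8933672e-04] ang -73.3113
right [ 0.28144988 -0.95957595  0.50807923 -0.01899325] ang -73.65324
top z tool [-0.07486377 -0.06977761 -0.06728347 -0.06262566 -0.02960925]
7235 z -0.029855208517898486 ring [ 0.00085414 -0.00112038] [-0.02127246 -0.02999153 -0.03598159] [ 0.02726958  0.02970645 -0.02550053]
```

apply_moves --gripper '[50,50,50,50,50,50,50,50,50,50,50,50,50,50,50,50,50,50,50]' --pt "6 -3 0" --pt "0 0 0" --pt "0 0 0" --pt "0 0 0" --pt "0 0 0" --pt "0 0 0" --pt "0 0 0" --pt "0 0 0" --pt "0 0 0" --pt "0 0 0" --pt "0 0 0" --pt "0 0 0" --pt "0 0 0" --pt "0 0 0" --pt "0 0 0" --pt "0 0 0" --pt "0 0 0" --pt "0 0 0" --pt "0 0 0" --turn '[-0.183,-0.183,-0.183,-0.183,-0.183,-0.183,-0.183,-0.183,-0.183,-0.183,-0.183,-0.183,-0.183,-0.183,-0.183,-0.183,-0.183,-0.183,0]'

```text
clock: 8.07
tool_pos: [0.5781, -0.0143, 0.1973]
orientation: [[-0.274, 0.962, -0.001], [0.962, 0.274, -0.001], [-0.0, -0.001, -1.0]]
force: [-0.1, -0.4, -3.6]
width: 0.0537
gripper_force: 54.3
```

```bash
python3 - <<'E'
from h import *
s=sense();print(s['clock'],s['tool_pos'],s['joint_pos'],np.degrees(np.arctan2(s['orientation'][1,0],s['orientation'][0,0])))
im,d,ci=cap('wrist');cv2.imwrite('pics/w3.png',im);P=cloud(im,d,ci);p,R=s['tool_pos'],s['orientation'];np.savez('w3.npz',im=im,d=d,P=P,p=p,R=R)
h=((P-p)@R)[300:470,230:410].reshape(-1,3)
for a,b in((-.036,-.0255),(-.033,-.027)):
    q=h[(h[:,2]>a)&(h[:,2]<b)&(np.hypot(h[:,0],h[:,1])<.0285)];print('ring',ringfit(q))
w=P[...].reshape(-1,3);w=w[(w[:,2]>.078)&(w[:,2]<.088)&(np.hypot(w[:,0]-.609,w[:,1]+.097)<.06)]
print('reader top',len(w),cv2.minAreaRect((w[:,:2]*1000).astype(np.float32)),np.median(w[:,2]))
E
```

```text
8.075 [ 0.57807961 -0.01426405  0.19730161] [ 10.10011752  22.62418398 -18.88608583 104.53640562   8.850241
  54.30741997   3.27927625] 105.8997539840756
ring [0.00095397 0.00128024]
ring [0.00083399 0.00144412]
reader top 0 ((0.0, 0.0), (0.0, 0.0), 0.0) nan
  return _methods._mean(a, axis=axis, dtype=dtype,
  ret = ret.dtype.type(ret / rcount)
```

View pics/w3.png

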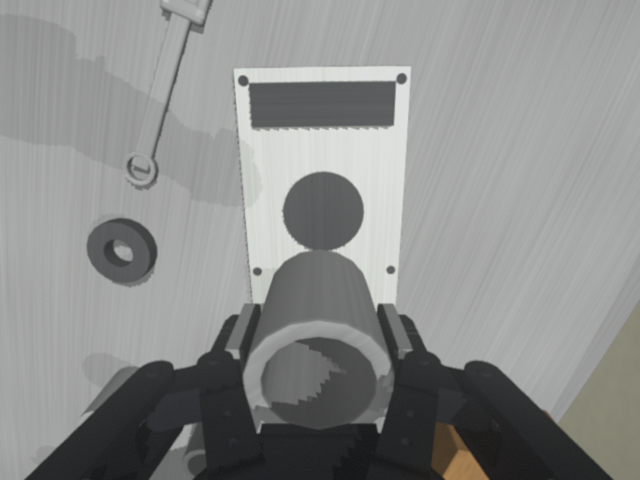

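The sill (322,105) and pad (323,211) are both clear. The bushing is held at (320,375), and the reader is hidden toward the image bottom.

```bash
python3 - <<'E'
from h import *
z=np.load('w3.npz');im,P,p,R=[z[k] for k in('im','P','p','R')];g=im.max(2).astype(int)
lab=cv2.connectedComponents(((g<140)).astype(np.uint8))[1]
v,u=np.mgrid[0:480,0:640]
k=(g<150)&(np.hypot(u-323,v-211)<50)&(v<243)
cs,_=cv2.findContours(k.astype(np.uint8),0,cv2.CHAIN_APPROX_NONE);c=max(cs,key=len)[:,0];c=c[c[:,1]<238];e=P[c[:,1],c[:,0]]
f=least_squares(lambda a:np.hypot(e[:,0]-a[0],e[:,1]-a[1])-.0380,e.mean(0)[:2],loss='soft_l1',f_scale=.0005).x
print('pad',f)
k=(g<150)&(u>244)&(u<402)&(v>84)&(v<134)&(abs(P[...,2]-.011)<.005)
q=P[k][:,:2]*1000;r=cv2.minAreaRect(q.astype(np.float32));print('sill',r,q.mean(0))
m=(abs(P[...,2]-.009)<.005)&(g>200)&(v>100)&(v<300)
n,l,st,_=cv2.connectedComponentsWithStats(m.astype(np.uint8));m=l==(1+np.argmax(st[1:,4]))
for side in(0,-1):
    pts=np.array([P[r,np.where(m[r])[0][side]] for r in range(105,298,3)])[:,:2].astype(np.float32)
    L=cv2.fitLine(pts,cv2.DIST_HUBER,0,.01,.01).ravel();print('edge',np.degrees(np.arctan2(L[1],L[0])))
    print('  offset of pad',np.cross(L[:2],f-L[2:]))
    
E
```

```text
pad [ 0.58066122 -0.0030655 ]
sill ((552.5261840820312, 85.65583801269531), (127.744140625, 35.9516487121582), 15.788346290588379) [553.29558612  86.99194233]
edge -73.188225
  offset of pad 0.07305067047419354
edge -73.43055
  offset of pad -0.07427340663270324<stdin>:16: DeprecationWarning: Arrays of 2-dimensional vectors are deprecated. Use arrays of 3-dimensional vectors instead. (deprecated in NumPy 2.0)
```

apply_moves --gripper '[50,50,50,50,50,50,50,50,50,50]' --pt "9.2 4.3 0" --pt "0 0 20" --pt "0 0 40" --pt "0 0 40" --pt "0 0 30" --pt "0 0 10" --pt "0 0 2" --pt "0 0 2" --pt "0 0 1" --pt "0 0 0" --turn '[-0.014,0,0,0,0,0,0,0,0,0]'

```text
clock: 9.38
tool_pos: [0.5804, -0.0015, 0.0526]
orientation: [[-0.292, 0.956, 0.0], [0.956, 0.292, 0.0], [0.0, 0.0, -1.0]]
force: [0.9, -0.2, -4.5]
width: 0.0534
gripper_force: 54.3
```

apply_moves --gripper '[50,50,50,50]' --pt "-2.5 -1.5 0" --pt "0 0 0" --pt "0 0 0" --pt "0 0 0.5" --turn '[0.005,0,0,0]'

```text
clock: 9.88
tool_pos: [0.5794, -0.0042, 0.0515]
orientation: [[-0.288, 0.958, -0.001], [0.958, 0.288, 0.0], [0.0, -0.001, -1.0]]
force: [-0.1, 0.4, -4.0]
width: 0.0537
gripper_force: 54.3
```

```bash
python3 - <<'E'
from h import *
s=sense();p,R=s['tool_pos'],s['orientation'];print(p,np.degrees(np.arctan2(R[1,0],R[0,0])),s['force'])
im,d,ci=cap('wrist');P=cloud(im,d,ci);cv2.imwrite('pics/w4.png',im);np.savez('w4.npz',im=im,d=d,P=P,p=p,R=R)
h=((P-p)@R)[300:470,230:410].reshape(-1,3);q=h[(h[:,2]>-.033)&(h[:,2]<-.027)&(np.hypot(h[:,0],h[:,1])<.0285)];c=ringfit(q);print('bush',c,p[:2]+R[:2,:2]@c)
g=im.max(2)
# sill
k=(abs(P[...,2]-.011)<.004)&(g<150);w=P[k];t=w[(abs((w[:,:2]-[.553,.087])@[-.289,.957])<.03)&(abs((w[:,:2]-[.553,.087])@[.957,.289])<.075)]
print(len(t),cv2.minAreaRect((t[:,:2]*1000).astype(np.float32)),t.mean(0))
E
```

```text
[ 0.57942225 -0.00421363  0.05153728] 106.72173276545149 [-0.09735449  0.43023847 -3.9911208 ]
bush [0.00086381 0.00137426] [ 0.58048986 -0.00299094]
23805 ((553.2386474609375, 90.26441192626953), (143.3742218017578, 45.00221252441406), 16.712589263916016) [0.55307554 0.08902274 0.01051902]
```

apply_moves --gripper '[50,50,50,50]' --pt "0 0 0.5" --pt "0 0 0.5" --pt "0 0 0.4" --pt "0 0 0" --turn '[0,0,0,0]'

```text
clock: 10.42
tool_pos: [0.5793, -0.0043, 0.0503]
orientation: [[-0.288, 0.958, -0.001], [0.958, 0.288, 0.0], [0.0, -0.001, -1.0]]
force: [-1.1, -0.4, -0.7]
width: 0.0536
gripper_force: 54.6
```

Contact is starting, since the weight is coming off the wrist. I'll release and retreat upward.

apply_moves --gripper '[50,56,60,70,85,85,85,85,85,85,85]' --pt "0 0 0.5" --pt "0 0 0" --pt "0 0 0" --pt "0 0 0" --pt "0 0 0" --pt "0 0 0" --pt "0 0 -20" --pt "0 0 -50" --pt "0 0 -60" --pt "0 0 -60" --pt "0 0 0" --turn '[0,0,0,0,0,0,0,0,0,0,0]'

```text
clock: 11.8
tool_pos: [0.5827, -0.0038, 0.2467]
orientation: [[-0.288, 0.958, 0.011], [0.958, 0.288, 0.001], [-0.003, 0.011, -1.0]]
force: [-0.3, -0.1, -0.9]
width: 0.085
gripper_force: 0.0
```

```bash
python3 - <<'E'
from h import *
s=sense();p,R=s['tool_pos'],s['orientation'];print(s['clock'],p,s['joint_pos'])
im,d,ci=cap('wrist');P=cloud(im,d,ci);cv2.imwrite('pics/w5.png',im);np.savez('w5.npz',im=im,d=d,P=P,p=p,R=R)
w=P.reshape(-1,3)
q=w[(w[:,2]>.076)&(w[:,2]<.086)&(np.hypot(w[:,0]-.58,w[:,1]+.003)<.0285)];c=ringfit(q);print('bush',len(q),c,np.median(q[:,2]))
l=w[(w[:,2]>.067)&(w[:,2]<.082)];rr=l[:,:2]-c;n=np.hypot(*rr.T);l=rr[(n>.029)&(n<.038)];print('lug',len(l),np.degrees(np.arctan2(*l.mean(0)[::-1])))
g=im.max(2)
k=(abs(P[...,2]-.011)<.003)&(g<150);w=P[k];a=(w[:,:2]-[.553,.088])@[-.289,.957];b=(w[:,:2]-[.553,.088])@[.957,.289]
t=w[(abs(a)<.022)&(abs(b)<.066)];print('sill',len(t),cv2.minAreaRect((t[:,:2]*1000).astype(np.float32)),t.mean(0))
im,d,ci=cap('top');P=cloud(im,d,ci);w=P.reshape(-1,3);q=w[(w[:,2]>.074)&(w[:,2]<.088)&(np.hypot(w[:,0]-.58,w[:,1]+.003)<.031)];c=ringfit(q);print('top bush',len(q),c)
E
```

```text
11.8 [ 0.58266215 -0.00375522  0.24667499] [ 10.06551596  19.78951041 -19.92051176 101.57824825   7.78315587
  59.33488433   4.04011709]
bush 1299 [ 0.58079437 -0.00341388] 0.08023363535894348
lug 91 -72.74767046543087
sill 4710 ((552.6824951171875, 89.4000015258789), (130.5921630859375, 40.12866973876953), 16.747623443603516) [0.55267863 0.08811413 0.01059243]
top bush 59 [ 0.57982272 -0.00438057]
```

View pics/w5.png

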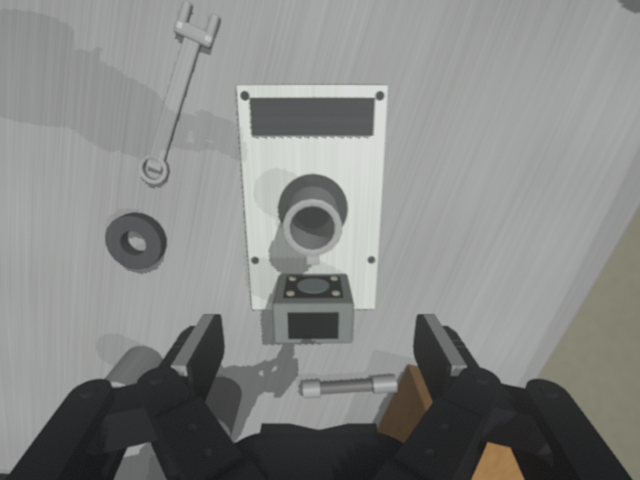

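The bushing stands on the pad with its lug toward the reader. Lug angle is -72.7° against the station's -73.2°, and the bushing centre is within about 0.5 mm of the pad centre. Now I go to the rack.

apply_moves --gripper '[85,85,85,85,85,85,85,85,85,85,85,85,85,85,85,85]' --pt "47 7 -5" --pt "47 7 -5" --pt "47 7 -5" --pt "47 7 -5" --pt "47 7 -5" --pt "47 7 -5" --pt "0 0 0" --pt "0 0 0" --pt "0 0 0" --pt "0 0 0" --pt "0 0 0" --pt "0 0 0" --pt "0 0 0" --pt "0 0 0" --pt "0 0 0" --pt "0 0 0" --turn '[0,0,0,0,0,0,-0.181,-0.181,-0.181,-0.181,-0.181,-0.181,-0.181,-0.181,-0.181,0]'

```text
clock: 13.9
tool_pos: [0.5379, 0.2772, 0.2682]
orientation: [[-0.94, -0.342, -0.004], [-0.342, 0.94, -0.001], [0.004, 0.001, -1.0]]
force: [0.0, 0.5, 0.5]
width: 0.0849
gripper_force: 0.0
```

```bash
python3 - <<'E'
from h import *
s=sense();p,R=s['tool_pos'],s['orientation'];print(s['clock'],p,np.degrees(np.arctan2(R[1,0],R[0,0])),s['joint_pos'])
im,d,ci=cap('wrist');P=cloud(im,d,ci);cv2.imwrite('pics/w6.png',im);np.savez('w6.npz',im=im,d=d,P=P,p=p,R=R)
E
```

```text
13.9 [0.53794492 0.27724408 0.26818086] -160.0298960039919 [ -0.2046439   25.89200933 -44.3218293   95.36450908  19.24918779
  66.89067849  60.6012292 ]
```

View pics/w6.png

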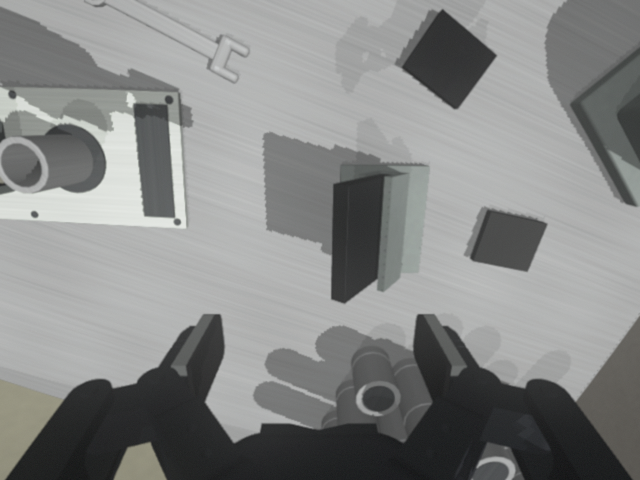

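The plate spans pixels 333–385 × 175–302, and its top thin face is the strip at the left (333–346). Next I fit its planes.

```bash
cat > pl.py <<'E'
from h import *
def fit(P,g,box,thr=75):
    v0,v1,u0,u1=box
    w=P[v0:v1,u0:u1].reshape(-1,3);gg=g[v0:v1,u0:u1].ravel()
    w=w[(gg<thr)&(w[:,2]>.083)&(w[:,2]<.14)]
    rng=np.random.default_rng(0);out=[]
    for _ in range(2):
        best=None
        for _ in range(300):
            a=w[rng.choice(len(w),3,False)];n=np.cross(a[1]-a[0],a[2]-a[0]);L=np.linalg.norm(n)
            if L<1e-5: continue
            n/=L;m=abs((w-a[0])@n)<.0012
            if best is None or m.sum()>best.sum(): best=m
        q=w[best];c=q.mean(0);n=np.linalg.svd(q-c,full_matrices=False)[2][2];n*=np.sign(n[2]);out.append((c,n,q));w=w[~best]
    return out
E
python3 - <<'E'
from pl import *
for f,box in(('w6.npz',(160,310,320,395)),('top1.npz',(190,285,160,235))):
    z=np.load(f);P,g=z['P'],z['im'].max(2).astype(int)
    o=fit(P,g,box)
    for c,n,q in o: print(f,len(q),'c',c.round(4),'n',n.round(3),'lean',np.degrees(np.arccos(n[2])).round(1),'az',np.degrees(np.arctan2(n[1],n[0])).round(1),'z',q[:,2].min().round(4),q[:,2].max().round(4))
    A=np.vstack([o[0][2],o[1][2]]); yr=np.array([.940,.342]);s=A[:,:2]@yr;xr=A[:,:2]@[-.342,.940]
    print(' y-range',np.percentile(s,[.3,50,99.7]),'x range',np.percentile(xr,[.5,99.5]),'zmax',np.percentile(A[:,2],99.5))
    hi=A[A[:,2]>A[:,2].max()-.006]; print(' top line c',hi.mean(0))
E
```

```text
w6.npz 2340 c [0.5361 0.3124 0.0997] n [-0.272  0.764  0.585] lean 54.2 az 109.6 z 0.083 0.1141
w6.npz 1424 c [0.5416 0.2977 0.108 ] n [ 0.193 -0.542  0.818] lean 35.1 az -70.4 z 0.1028 0.1137
 y-range [0.55994313 0.60933966 0.66793265] x range [0.08923445 0.12223284] zmax 0.11318536975874977
 top line c [0.54024586 0.30230986 0.11043332]
top1.npz 255 c [0.5342 0.3131 0.1004] n [-0.273  0.779  0.565] lean 55.6 az 109.3 z 0.083 0.1172
top1.npz 142 c [0.5431 0.2989 0.1084] n [ 0.222 -0.637  0.739] lean 42.4 az -70.8 z 0.1023 0.1144
 y-range [0.55932472 0.60969396 0.66853962] x range [0.0897925  0.12387598] zmax 0.11557346227984769
 top line c [0.54182732 0.30497925 0.11320643]
```

apply_moves --gripper '[85,85,85,85,85,85,85]' --pt "-13.9 27.3 0" --pt "0 0 0" --pt "0 0 40" --pt "0 0 50" --pt "0 0 50" --pt "0 0 20" --pt "0 0 0" --turn '[0.006,0,0,0,0,0,0]'

```text
clock: 14.82
tool_pos: [0.5418, 0.3077, 0.109]
orientation: [[-0.942, -0.336, -0.003], [-0.336, 0.942, -0.001], [0.003, -0.0, -1.0]]
force: [-0.3, -1.3, 0.3]
width: 0.0854
gripper_force: 0.0
```

apply_moves --gripper '[85,60,45,12,12,12,12]' --pt "0 0 4" --pt "0 0 0" --pt "0 0 0" --pt "0 0 0" --pt "0 0 0" --pt "0 0 0" --pt "0 0 0" --turn '[0,0,0,0,0,0,0]' --force 40

```text
clock: 15.7
tool_pos: [0.5426, 0.3083, 0.1067]
orientation: [[-0.942, -0.337, 0.0], [-0.337, 0.942, 0.0], [-0.0, 0.0, -1.0]]
force: [-1.6, -3.0, 7.2]
width: 0.0271
gripper_force: 34.9
```

apply_moves --gripper '[12,12,12,12,12,12]' --pt "0 -1.7 -2.5" --pt "0 -1.7 -2.5" --pt "0 -1.7 -2.5" --pt "0 -1.7 -2.5" --pt "0 0 0" --pt "0 0 0" --turn '[0,0,0,0,0,0]'

```text
clock: 16.45
tool_pos: [0.5428, 0.306, 0.1163]
orientation: [[-0.941, -0.34, -0.002], [-0.34, 0.941, 0.006], [-0.0, 0.007, -1.0]]
force: [-3.7, 7.5, -0.4]
width: 0.0247
gripper_force: 37.7
```

```bash
python3 - <<'E'
from h import *
from pl import fit
s=sense();p,R=s['tool_pos'],s['orientation'];print(s['clock'],p,s['force'],s['width'])
im,d,ci=cap('side');P=cloud(im,d,ci)
im2,d2,ci2=cap('wrist')
a=im[250:400,160:320];cv2.imwrite('pics/s7.png',np.hstack([cv2.resize(a,(480,450),interpolation=cv2.INTER_CUBIC),cv2.resize(im2[180:480,210:430],(320,450))]))
E
```

```text
16.45 [0.54279739 0.30598318 0.11629935] [-3.66633346  7.54840535 -0.35235827] 0.024734753828300374
```

View pics/s7.png

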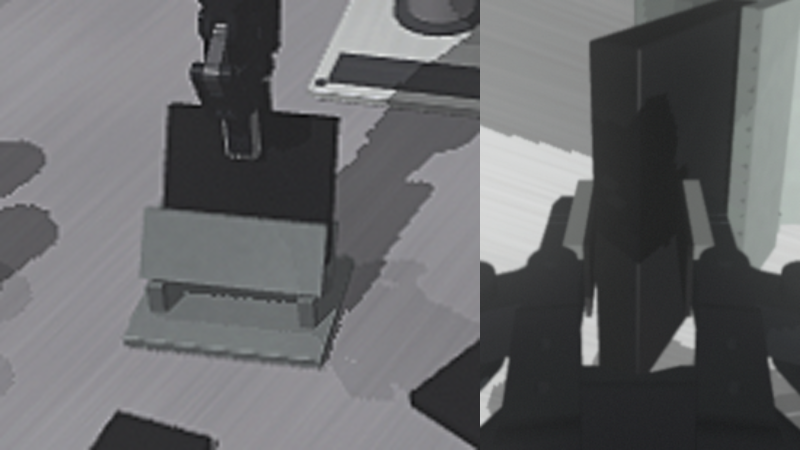

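The side crop shows the finger gripping the middle of the plate, and the wrist crop shows both pads against it. The width shrank a little, so I check whether the plate has actually come out.

```bash
cat > chk.py <<'E'
from pl import *
s=sense();p,R=s['tool_pos'],s['orientation'];print(s['clock'],p,s['force'].round(1),s['width'])
im,d,ci=cap('wrist');P=cloud(im,d,ci);np.savez('wc.npz',im=im,P=P,p=p,R=R)
g=im.max(2)
Q=P@np.array([[-.336,.942,0],[.942,.336,0],[0,0,1]]).T # rack x,y,z
w=Q[150:340,200:440].reshape(-1,3);gg=g[150:340,200:440].ravel()
w=w[(gg<110)&(w[:,2]>.085)&(w[:,1]<.597)&(w[:,1]>.555)&(abs(w[:,0]-.1)<.06)]
for z in np.arange(w[:,2].max(),.085,-.004):
    k=w[(w[:,2]<=z)&(w[:,2]>z-.004)]
    if len(k)>5: print(round(z,4),len(k),np.percentile(k[:,0],[2,50,98]).round(4))
print('tool rackx,y',p[:2]@[-.336,.942],p[:2]@[.942,.336],'ymin',np.percentile(w[:,1],1))
E
python3 chk.py
```

```text
16.55 [0.54275504 0.3060101  0.11630707] [-3.1  8.1 -0.4] 0.024742933485025386
0.1239 1356 [0.1011 0.1048 0.1076]
0.1199 2132 [0.095  0.1001 0.1099]
0.1159 1143 [0.0929 0.0979 0.1124]
0.1119 571 [0.0979 0.1134 0.115 ]
0.1079 495 [0.1012 0.1158 0.1174]
0.1039 474 [0.1033 0.1182 0.1198]
0.0999 432 [0.1059 0.1207 0.1222]
0.0959 401 [0.1079 0.1231 0.1247]
0.0919 370 [0.1104 0.1255 0.1271]
0.0879 261 [0.1127 0.1277 0.1289]
tool rackx,y 0.10589581457523108 0.6140946443004974 ymin 0.5587182613144929
```

apply_moves --gripper '[12,12,12,12,12,12,12]' --pt "0 -2 -2.5" --pt "0 -2 -2.5" --pt "0 -2 -2.5" --pt "0 -2 -2.5" --pt "0 -2 -2.5" --pt "0 0 0" --pt "0 0 0" --turn '[0,0,0,0,0,0,0]'

```text
clock: 17.48
tool_pos: [0.5458, 0.2972, 0.1289]
orientation: [[-0.94, -0.34, -0.002], [-0.34, 0.94, 0.007], [-0.0, 0.008, -1.0]]
force: [-3.8, 7.7, 0.0]
width: 0.0251
gripper_force: 39.5
```

```bash
python3 chk.py
```

```text
17.475 [0.54584071 0.29724172 0.12886731] [-3.8  7.7  0. ] 0.025105723766288682
0.1359 1646 [0.0911 0.0951 0.0986]
0.1319 2059 [0.0851 0.0899 0.1009]
0.1279 1004 [0.0836 0.1005 0.1034]
0.1239 535 [0.0898 0.1044 0.106 ]
0.1199 520 [0.0918 0.1068 0.1085]
0.1159 469 [0.094  0.1093 0.1109]
0.1119 440 [0.0967 0.1117 0.1134]
0.1079 400 [0.0994 0.1142 0.1157]
0.1039 373 [0.1016 0.1167 0.1182]
0.0999 362 [0.1037 0.119  0.1208]
0.0959 318 [0.107  0.1216 0.1233]
0.0919 317 [0.1085 0.1241 0.1256]
0.0879 209 [0.1112 0.1263 0.1275]
tool rackx,y 0.09659921862791064 0.614055163676213 ymin 0.5586145716313646
```

apply_moves --gripper '[12,12,12,12,12,12,12,12]' --pt "0 -1.75 -2.5" --pt "0 -1.75 -2.5" --pt "0 -1.75 -2.5" --pt "0 -1.75 -2.5" --pt "0 -1.75 -2.5" --pt "0 -1.75 -2.5" --pt "0 -1.75 -2.5" --pt "0 -1.75 -2.5" --turn '[0,0,0,0,0,0,0,0]'

```text
clock: 18.52
tool_pos: [0.5526, 0.2788, 0.1481]
orientation: [[-0.942, -0.337, -0.001], [-0.337, 0.942, -0.0], [0.001, 0.0, -1.0]]
force: [-0.5, 0.0, -4.0]
width: 0.0144
gripper_force: 47.1
```

```bash
python3 chk.py
```

```text
18.525 [0.55262328 0.2787699  0.1480662 ] [-0.5  0.  -4. ] 0.014428145490451585
0.1471 3517 [0.0695 0.0771 0.0846]
0.1431 91 [0.0695 0.0771 0.0847]
0.1391 65 [0.0695 0.0759 0.0837]
0.1351 70 [0.0694 0.0767 0.0841]
0.1311 65 [0.0694 0.0767 0.0836]
0.1271 61 [0.0693 0.0767 0.0836]
0.1231 47 [0.0691 0.0758 0.0839]
0.1191 57 [0.0694 0.0767 0.0836]
0.1151 40 [0.0687 0.0765 0.083 ]
0.1111 57 [0.0689 0.0753 0.0834]
0.1071 32 [0.0691 0.0762 0.0833]
0.1031 31 [0.0689 0.0757 0.083 ]
0.0991 41 [0.0689 0.0767 0.0826]
0.0951 36 [0.0686 0.0746 0.0827]
0.0911 35 [0.0684 0.0756 0.0828]
0.0871 6 [0.0689 0.0797 0.0821]
tool rackx,y 0.07691982554067377 0.6142378178853541 ymin 0.5587083969286128
```

The plate is out and upright, flush in the jaws, with its full weight of about 4 N hanging. I lift it and carry it over the sill.

apply_moves --gripper '[12,12,12,12,12,12,12,12,12,12]' --pt "0 0 -15" --pt "0 0 -20" --pt "0 0 -15" --pt "13 -36 0" --pt "13 -36 0" --pt "13 -36 0" --pt "13 -36 0" --pt "12.7 -36 0" --pt "0 0 0" --pt "0 0 0" --turn '[0,0,0,0,0,0,0,0,0.051,0]' --force 60

```text
clock: 19.82
tool_pos: [0.5528, 0.0879, 0.1992]
orientation: [[-0.957, -0.289, 0.001], [-0.289, 0.957, 0.0], [-0.001, 0.0, -1.0]]
force: [-0.3, 0.7, -3.1]
width: 0.0142
gripper_force: 61.6
```

```bash
cat > st.py <<'E'
from h import *
a=np.radians(-73.2);X=np.array([np.cos(a),np.sin(a)]);Y=np.array([-X[1],X[0]])
s=sense();p,R=s['tool_pos'],s['orientation'];print(s['clock'],p,s['force'].round(1),s['width'],'yaw',np.degrees(np.arctan2(R[1,0],R[0,0])))
im,d,ci=cap('wrist');P=cloud(im,d,ci);np.savez('wd.npz',im=im,P=P,p=p,R=R);cv2.imwrite('pics/w8.png',im);g=im.max(2)
o=np.array([.5805,-.0032]) # pad as the wrist camera saw it
W=P.reshape(-1,3);S=np.c_[(W[:,:2]-o)@X,(W[:,:2]-o)@Y,W[:,2]]
print('tool in station',(p[:2]-o)@X,(p[:2]-o)@Y)
T=(W-p)@R
k=(abs(T[:,1])<.02)&(abs(T[:,0])<.07)&(T[:,2]>-.01)&(T[:,2]<.1)
pt=S[k];zt=np.percentile(pt[:,2],[50,90,97]);print('plate z pct',zt)
top=pt[(pt[:,2]>p[2]-.006)&(pt[:,2]<p[2]+.003)]
print('plate top rect',len(top),cv2.minAreaRect((top[:,:2]*1000).astype(np.float32)),np.percentile(top,[1,99],0).round(4),np.median(top[:,2]))
e=pt[pt[:,1]<np.percentile(pt[:,1],1)+.003];print('near end',np.median(e,0),np.percentile(e,[5,95],0).round(4))
b=S[(abs(S[:,2]-.011)<.003)&(g.ravel()<150)&(abs(S[:,0]+.095)<.021)&(abs(S[:,1])<.068)];print('sill',len(b),np.percentile(b,[1,99],0).round(4))
q=W[(W[:,2]>.077)&(W[:,2]<.085)&(np.hypot(*(W[:,:2]-o).T)<.0285)]
if len(q)>100: print('bush',ringfit(q))
E
python3 st.py
```

```text
19.825 [0.55280826 0.08793274 0.19922784] [-0.3  0.7 -3.1] 0.014195693380130107 yaw -163.2279294471651
tool in station -0.09524694041307805 -0.00016958590415222017
plate z pct [0.19611803 0.19778384 0.20595196]
plate top rect 8624 ((-94.33140563964844, -0.9928016662597656), (110.13944244384766, 39.226318359375), 78.78581237792969) [[-0.112  -0.0551  0.1942]
 [-0.0784  0.0524  0.2013]] 0.19617705679310177
near end [-0.0947374  -0.0553815   0.17700167] [[-0.1018 -0.0556  0.1145]
 [-0.0878 -0.0532  0.1966]]
sill 1006 [[-0.1148 -0.0655  0.0083]
 [-0.0778 -0.0222  0.0122]]
bush [ 0.58039341 -0.0037854 ]
```

View pics/w8.png

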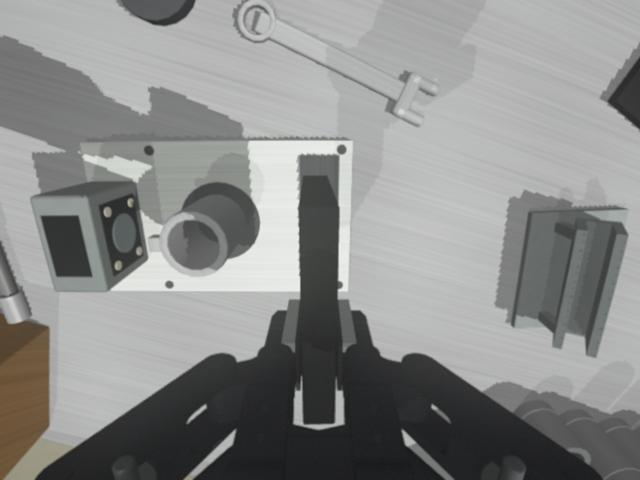

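The held plate (301–338 px) lines up with the sill strip below it. The bushing stands with its lug toward the reader, and the rack is empty. I lower the plate now.

apply_moves --gripper '[12,12,12,12,12,12,12,12]' --pt "-0.5 0 20" --pt "0 0 30" --pt "0 0 20" --pt "0 0 10" --pt "0 0 3" --pt "0 0 0" --pt "0 0 0" --pt "0 0 0" --turn '[0,0,0,0,0,0,0,0]'

```text
clock: 20.88
tool_pos: [0.5532, 0.0882, 0.1157]
orientation: [[-0.957, -0.289, 0.0], [-0.289, 0.957, 0.0], [-0.0, 0.0, -1.0]]
force: [0.2, -1.6, -4.4]
width: 0.0143
gripper_force: 61.5
```

```bash
python3 - <<'E'
exec(open('st.py').read())
t=T[(abs(T[:,1])<.007)&(abs(T[:,0])<.054)&(T[:,2]>-.003)&(T[:,2]<.008)]
f=cv2.fitLine(t[:,[0,2]].astype(np.float32),cv2.DIST_HUBER,0,.01,.01).ravel();print('top slope deg',np.degrees(np.arctan2(f[1],f[0])),f[3])
E
```

```text
20.875 [0.55324104 0.08820418 0.11573465] [ 0.2 -1.6 -4.4] 0.014327048435647919 yaw -163.21734530039203
tool in station -0.0953817117996467 0.0003231813579095092
plate z pct [0.11266337 0.11430877 0.12254275]
plate top rect 8617 ((-96.47318267822266, -0.054203033447265625), (39.27671813964844, 110.89495086669922), 11.902567863464355) [[-0.1123 -0.0546  0.1106]
 [-0.0787  0.0527  0.1177]] 0.11271171309198122
near end [-0.09483907 -0.05489734  0.09391759] [[-0.1019 -0.0551  0.0317]
 [-0.0879 -0.0527  0.1131]]
sill 2234 [[-0.1144 -0.0659  0.0083]
 [-0.0777  0.0367  0.012 ]]
bush [ 0.58029725 -0.00357813]
top slope deg 0.1089659 0.0030146528
```

apply_moves --gripper '[12,12,12,12,12,12,12]' --pt "0 0.5 3" --pt "0 0 2" --pt "0 0 0.6" --pt "0 0 0.6" --pt "0 0 0.6" --pt "0 0 0" --pt "0 0 0" --turn '[0,0,0,0,0,0,0]'

```text
clock: 21.8
tool_pos: [0.5528, 0.0887, 0.1087]
orientation: [[-0.957, -0.289, -0.0], [-0.289, 0.957, 0.0], [0.0, 0.0, -1.0]]
force: [-2.4, -0.7, 3.2]
width: 0.0148
gripper_force: 62.5
```

In contact, with about 7 N on the sill. I release gently and retreat.

apply_moves --gripper '[15,18,22,30,45,60,60,60,60,60,60,60]' --pt "0 0 0" --pt "0 0 0" --pt "0 0 0" --pt "0 0 0" --pt "0 0 0" --pt "0 0 0" --pt "0 0 -15" --pt "0 0 -30" --pt "0 0 -40" --pt "0 0 -40" --pt "0 0 0" --pt "0 0 0" --turn '[0,0,0,0,0,0,0,0,0,0,0,0]' --force 20

```text
clock: 23.3
tool_pos: [0.5526, 0.0884, 0.2336]
orientation: [[-0.957, -0.289, -0.001], [-0.289, 0.957, -0.0], [0.001, -0.0, -1.0]]
force: [0.5, -0.8, -1.0]
width: 0.0602
gripper_force: 0.0
```

```bash
python3 - <<'E'
from h import *
a=np.radians(-73.2);X=np.array([np.cos(a),np.sin(a)]);Y=np.array([-X[1],X[0]]);o=np.array([.5805,-.0032])
s=sense();print(s['clock'],s['tool_pos'],s['width'])
for n in('wrist','top'):
    im,d,ci=cap(n);P=cloud(im,d,ci);g=im.max(2).ravel();W=P.reshape(-1,3);S=np.c_[(W[:,:2]-o)@X,(W[:,:2]-o)@Y,W[:,2]]
    t=S[(abs(S[:,2]-.106)<.004)&(abs(S[:,0]+.095)<.03)&(abs(S[:,1])<.07)]
    print(n,'plate top',len(t),np.median(t[:,2]),cv2.minAreaRect((t[:,:2]*1000).astype(np.float32)),np.percentile(t[:,:2],[1,50,99],0).round(4).tolist())
    q=W[(W[:,2]>.076)&(W[:,2]<.086)&(np.hypot(*(W[:,:2]-o).T)<.0285)];c=ringfit(q)
    l=W[(W[:,2]>.067)&(W[:,2]<.082)];rr=l[:,:2]-c;m=np.hypot(*rr.T);l=rr[(m>.029)&(m<.038)]
    print('bush',c,len(q),'lug',np.degrees(np.arctan2(*l.mean(0)[::-1])))
    b=S[(abs(S[:,2]-.011)<.002)&(g<150)&(abs(S[:,0]+.095)<.022)&(abs(S[:,1])<.07)];print('sill',np.percentile(b,[2,98],0).round(4).tolist())
    if n=='wrist': w=im
im,_=get_image('side')
cv2.imwrite('pics/fin.png',np.hstack([cv2.resize(im[180:300,250:370],(400,400),interpolation=cv2.INTER_CUBIC),cv2.resize(w[60:460,60:460],(400,400))]))
E
```

```text
23.3 [0.55258399 0.08841588 0.2335877 ] 0.06015692505394626
wrist plate top 2702 0.10550160872003483 ((-93.78277587890625, -0.5590629577636719), (109.02111053466797, 15.995129585266113), 89.9986343383789) [[-0.1016, -0.0542], [-0.0939, -0.0068], [-0.0859, 0.0528]]
bush [ 0.58032203 -0.00369012] 1436 lug -74.07766194250298
sill [[-0.1133, -0.0602, 0.0092], [-0.0779, 0.0588, 0.0121]]
  return _methods._mean(a, axis=axis, dtype=dtype,
  ret = ret.dtype.type(ret / rcount)
Traceback (most recent call last):
IndexError: index -1 is out of bounds for axis 0 with size 0
```

```bash
python3 -c "
from plant import *
print(job_done())"
```

```text
the job is handed in; nothing more can be done
None
```

The job is handed in, at about 23 s of the 64 s allowed, with the gripper clear: the marked bushing stands within about 1 mm of the pad centre, its code plate within about 1° of the window, and the largest shade plate stands upright and square on the sill, within about 2 mm of centre; I did not re-measure the other parts at the end.

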